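# Load a tile carrier into the stamping press and lock it

## Task

Load the tile into the stamping press: swing the lock bar right out of the channel, push the wooden carrier with its tile along the press bed between the rails until it is fully home against the far stop, then swing the lock bar back square across behind the carrier to lock it in. Keep the tile lying in its pocket and do not disturb the other things on the table.

Things in the scene. Friction and masses are not known exactly. Their poses are not given: they have to be found in the camera images.
- press_bed: Fixed hand press for stamping tiles: aluminium bed plate 520 x 200 x 12 mm on the table (x -270 to +250, y -100 to +100 mm, top at z 12) with two steel rails and a grey C-frame at its +x end. Origin on the table, on the centre line, where the closed lock bar lies. Its x axis is the direction in which the carrier is pushed in; z up. The carrier starts on the open end at negative x.
- far_stop (a point): Middle of the foot of the far stop's face, at bed x +160.5, y 0, z 12 mm; stop top at z 42. Two rails (tops at z 34) lead here, inner faces at bed y +56.5 and -56.5 mm (channel 113 mm wide): the -y rail is straight from bed x -40 mm, the +y rail from +46 mm, each with a flared entry 31 mm long before that.
- ram (a point): Centre of the underside of the round steel ram (44 mm wide) that hangs over the channel at bed x +120 mm, z 120 mm. The head above it spans bed x 95 to 240 mm, z 210 to 265 mm, the column x 190 to 240, the screw with cross handle reaches z 340. At bed x below 95 mm only rails, lock bar and carrier stand on the bed.
- carrier: Loose plywood carrier 150 x 110 mm (x, y), 14 mm thick, about 0.5 kg, flat on the bed plate, too wide to grasp. Origin: centre of underside; x axis to its front, which goes in first. A batten stands across its whole rear (x -75 to -61 mm, top 38 mm above the underside); push on its flat rear face. Fully home: origin at bed x +85.5, y 0 mm, rear face at bed x +10.5 mm.
- tile: Terracotta tile 88 x 88 x 10 mm lying loose in the carrier's pocket (rim 5 mm high, 2 mm play each way). Origin at the centre of its underside, 14 mm above the carrier's underside and 25 mm in front of the carrier's origin.
- lock_bar (a joint): Angle of the lock bar about its vertical pivot (rad). 0: closed, at its end stop, square across the channel (from the pivot along bed -y). Grows clockwise from above, outwards to bed -x; at 1.57 it lies beside the channel; limit 1.8. Channel clear above 1.4. Stiff: stays where left, about 4 N at the knob turns it.
- lock_pivot (a point): Fixed pivot of the lock bar, on the plate's top at bed x 0, y +80 mm; its boss is 26 mm wide, top at z 33 mm. The bar is a dark steel strip reaching 70 mm from here, 18 mm wide, top 30 mm above the table. Closed, it clears a carrier that is fully home by 1.5 mm and butts against one that is not home.
- lock_knob (a point): Centre of the top of the wooden knob on the lock bar, 58 mm from the pivot: an upright round peg 24 mm in diameter, from the bar's top (30 mm above the table) up to here, 72 mm above the table. It moves with the bar and can be pushed sideways with the fingers or pinched from above.
- tile_stack: Bystander: loose stack of spare tiles, about 90 x 94 x 40 mm, beside the bed, origin at the centre of its underside.
- glaze_jar: Bystander: white jar 68 mm in diameter, 95 mm tall, beside the press end of the bed, origin at the centre of its underside.
- brush: Bystander: brush lying on the table on the robot's side of the bed, origin under its middle.
- slip_bowl: Bystander: blue bowl 120 mm wide, 55 mm tall, origin at the centre of its underside.
- mallet: Bystander: wooden mallet lying on the table, origin under it.
- mug: Bystander: white mug 80 mm wide, 90 mm tall, origin at the centre of its underside.
Things that resemble listed ones, but are neither listed nor needed, are in the scene too. Several things have the shape of the tile; the one meant has the colours described above. Several things have the shape of the carrier; the one meant has the colours described above.

How it is judged:
By the outcome, as a careful person would: the job done as asked, in the order asked, and still so for the second after the job is handed in, with the robot touching nothing.
It also fails if it takes over 72 s, if anything falls off the work surface, if the arm or the gripper's body presses on something with over 40 N, if the wrist force passes 120 N, or if a joint passes its speed limit or range.

## Robot

A 6-joint arm with a two-finger parallel gripper is mounted at the origin on the work surface. World frame = base frame: x ahead of the robot, y to its left, z up, the work surface at z = 0. Lengths are in m, angles in rad, forces in N, time in s.
With the tool pointing down it reaches from about 0.35 to 0.775 m from the base axis. Payload 5.5 kg.
Tool frame: the origin (TCP) lies midway between the tips of the shut fingers; the grasp point (between the pads) lies grip_point_offset behind it (grip_point_offset is the distance from the TCP to the grasp point, in m); z points along the fingers, y is the direction in which the jaws open and shut (so a half turn about z gives the same grasp; the last joint's range is limited). The gripper opens to 85 mm and grips with 20 to 120 N. Pads are 22 mm wide; open, the fingers measure 114 mm over their backs; the gripper's body (76 mm by 85 mm) begins 54 mm behind the grasp point. The pads swing forward as they close: fully open they stand 13 mm farther back than shut.
Start: joints at [1.071, 0.313, 0.046, 1.304, 0, 1.431], TCP at [0.202, 0.538, 0.231] pointing down, gripper open.
Joint ranges: [-2.76, 2.76], [-0.86, 1.69], [-1.03, 1.26], [-2.2, 2.34], [-1.47, 1.5], [-3.14, 3.14]. Speed limits (rad/s): [2.57, 2.57, 3.14, 3.14, 3.14, 3.14].

## Interface

Orientations are given as a unit quaternion [w, x, y, z].
In Python, from workcell import * gives the robot as it stands.
- The arm moves only by the tool send_rows, never from a script. Its argument "series" is one flat list of numbers, 7 for each row, row after row: the shift along the tool's x, y, z in cm, then the turn, a rotation vector about the tool's x, y, z in degrees, then the opening, from 0 (shut) to 1 (fully open). A call has 1 to 10 rows; each row is the pose to reach, as a shift and turn from the pose commanded when the call began, along the tool's axes at that moment; what a row does not reach only later rows make up. A row lasts 1/12 s, in which the tool goes at most 41.7 mm and 7.16 degrees, less where a joint would pass 70% of its speed; a pose out of reach is approached as far as the arm can. A call with a gripper value outside its range is refused whole. The fingers move at their own pace and stop on an object; "newtons" is the grip in N (left out, the last holds). Time passes only in rows, so rows that repeat a pose let the fingers close. It gives the time, the measured TCP pose, the force and the opening at its end, in the units of the state.
- get_state(): the state, without advancing time (a new reading comes with each control period).
- read_camera(name): name is "scene" or "side" or "wrist"; returns the picture (480x640x3 uint8, blue, green, red); there is no depth.
- camera_info(name): a dict with "K" (3x3 intrinsics, pixels), "xyz" and "attitude" of the camera in the world. Camera axes: x right, y down, z forward; pixel columns grow to the right and rows downward; lengths in m; the calibration is good to about 2 mm. The wrist camera is an equidistant fisheye: a pixel r from the principal point sees the ray r / f radians off the axis. A picture is of the moment at which its call begins: read the wrist's pose just before it. camera_info takes no time and is no camera call; for the wrist camera it gives the pose at the moment of the call.
- hand_in(): hands the job in, once; it reports no verdict.
Trained networks look in the newest picture that a camera, given by its name, has taken for a name from the list of things; names that differ only in an ending like _2 or _b are one class to them, and where a whole thing is asked for, a point or a joint stands for the part that bears it (a point fixed in the world has none). Each returns a list of dicts, best first, with "p" (0 to 1); they miss things now and then, are a little off and sometimes report something else, mostly with a low value. They report only what shows in the picture. A call takes as long as a camera call. They do not tell look-alikes from the thing itself.
- silhouettes(camera, label): "pixels" (480x640 bool, what is visible of it) and "box" ([left, top, width, height] in pixels, round what is visible of it).
The state is a dict: "clock": time; "joint_pos": joint angles; "qvel": joint speeds; "tau": joint torques, N m; "tcp_pos": TCP position; "orientation": TCP orientation; "wrist_force": force on the tool from outside, world axes, zero at the start; "ft_torque": the same for the moment, N m; "finger_gap": finger opening in m.
Only numpy, scipy, OpenCV 4.12 (cv2) and the standard library are available. Lean on these libraries where they do the work, as an engineer would, in place of code of your own. Each camera call takes 0.05 s, during which the arm holds its last target. There are 200 camera calls.

## Working session

There is one attempt and no reset: what is moved stays moved. The work goes in short steps, Python scripts to look and compute and a tool call to move; the robot and the scene stay as the last step left them, time stands still between calls to the robot, and variables do not carry over. Pictures are saved under pics/ and viewed, about 8 in all and at most 12, crops included, and the job is handed in when it is done.

Besides the shell and the picture viewer there is one more tool, called after "Request:" by a JSON object that holds its "method" and its "body". send_rows: Moves the arm, as the interface text tells. Its arguments: {"type":"object","properties":{"series":{"type":"array"},"newtons":{"type":"number"}},"required":["series"]}

```bash
mkdir -p pics; ls; python3 - <<'E'
from workcell import *
import cv2
s=get_state(); print({k:(v if not hasattr(v,'round') else v) for k,v in s.items()})
for c in("scene","side"):
    cv2.imwrite(f"pics/{c}0.png",read_camera(c)); print(c,camera_info(c))
    for n in("press_bed","carrier","tile","lock_bar","lock_knob"):
        print(n,[(round(d["p"],2),d["box"]) for d in silhouettes(c,n)][:4])
E
```

```text
pics
{'clock': 0.0, 'joint_pos': array([1.07140846e+00, 3.13984641e-01, 4.49578237e-02, 1.30362463e+00,
       6.28908119e-06, 1.43122564e+00]), 'qvel': array([-7.72913554e-04,  7.51097608e-04, -7.83435507e-04, -6.18007756e-04,
       -4.07890346e-04, -5.95853003e-05]), 'tau': array([-4.56525288e-05, -4.80625033e+01,  2.98536319e+01,  1.92358322e-02,
       -4.84113536e-05,  3.52435393e-06]), 'tcp_pos': array([0.20219354, 0.53770942, 0.23040921]), 'orientation': array([-2.94306934e-04,  1.78939565e-01,  9.83859630e-01, -8.79639050e-04]), 'wrist_force': array([-0.26626199,  0.3399821 , -0.63450985]), 'ft_torque': array([ 5.90691495e-05,  1.04505608e-02, -2.44837688e-02]), 'finger_gap': 0.08541873250804835}
scene {'K': array([[608.12338377,   0.        , 324.48656475],
       [  0.        , 608.12338377, 245.87345323],
       [  0.        ,   0.        ,   1.        ]]), 'xyz': array([1.565111  , 0.51775213, 1.045731  ]), 'attitude': array([-0.22484425,  0.44796636,  0.77911747, -0.37649326])}
press_bed [(0.76, [218.7, 143.6, 214.1, 187.1])]
carrier [(0.57, [286.2, 187.5, 46.5, 38.3]),
[... 287 characters left out ...]
'K': array([[447.09158513,   0.        , 314.79922135],
       [  0.        , 447.09158513, 230.87250947],
       [  0.        ,   0.        ,   1.        ]]), 'xyz': array([-0.0509118 , -0.30852106,  0.96247189]), 'attitude': array([-0.2560906 ,  0.80993626, -0.50018137,  0.168046  ])}
press_bed [(0.91, [211.3, 143.6, 234.8, 166.0])]
carrier [(0.88, [221.4, 205.1, 65.0, 50.1])]
tile [(0.7, [214.5, 143.6, 231.1, 165.5]), (0.68, [152.4, 243.9, 39.6, 37.1]), (0.55, [247.4, 218.1, 37.9, 30.6]), (0.38, [151.9, 138.8, 37.1, 39.6])]
lock_bar [(0.72, [215.0, 145.1, 229.1, 167.3]), (0.49, [325.4, 219.5, 9.7, 25.6])]
lock_knob [(0.54, [319.0, 219.1, 21.7, 25.6]), (0.44, [211.0, 146.3, 232.0, 162.2])]
```

View pics/scene0.png

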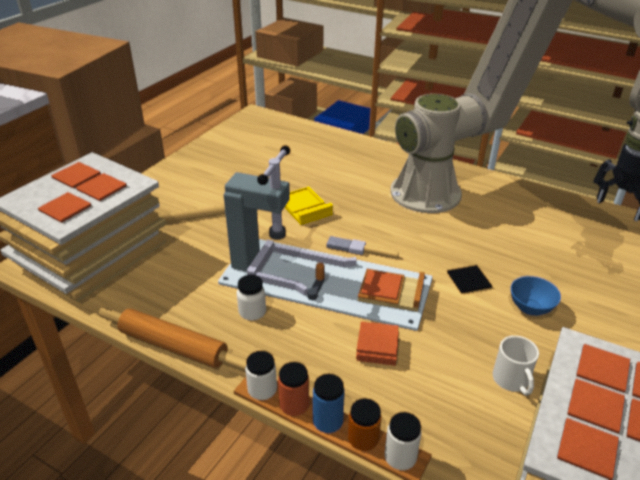

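View pics/side0.png

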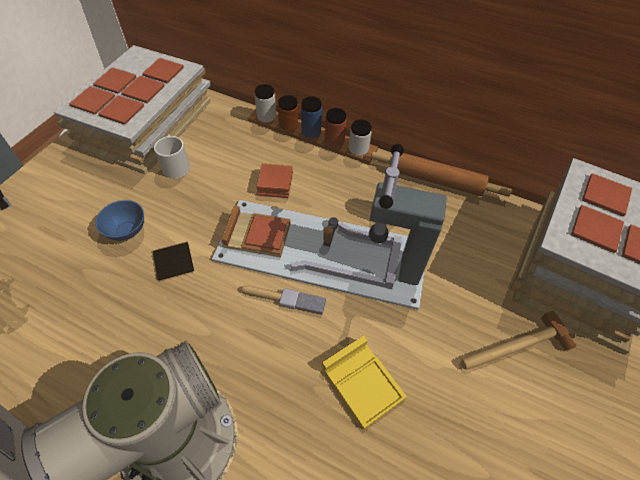

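Both pictures show the bed across the table in front of the robot. In the side picture it runs from (213–238, 203–258) to about (420, 303), with the press at the right. The carrier with its orange tile is at about (255, 232), and the knob at (330, 232). I'll zoom in for exact corners.

```bash
cat > h.py <<'E'
from workcell import *
import numpy as np, cv2
from scipy.spatial.transform import Rotation as R
def rot(q): return R.from_quat(np.r_[q[1:],q[0]])
def cam(c):
    i=camera_info(c); return np.array(i["K"]),np.array(i["xyz"]),rot(np.array(i["attitude"])).as_matrix()
def back(c,uv,z):
    K,p,A=cam(c); d=A@np.linalg.solve(K,np.r_[uv,1.]); return p+d*(z-p[2])/d[2]
def proj(c,P):
    K,p,A=cam(c); q=(np.atleast_2d(P)-p)@A@K.T; return q[:,:2]/q[:,2:]
def crop(im,x,y,w,h,s,name):
    o=cv2.resize(im[y:y+h,x:x+w],None,fx=s,fy=s,interpolation=cv2.INTER_CUBIC)
    for k in range(0,w,20): cv2.putText(o,str(x+k),(k*s,8),0,.3,(255,0,255),1); cv2.line(o,(k*s,10),(k*s,14),(255,0,255),1)
    for k in range(0,h,20): cv2.putText(o,str(y+k),(0,k*s+3),0,.3,(255,0,255),1); cv2.line(o,(22,k*s),(26,k*s),(255,0,255),1)
    cv2.imwrite(f"pics/{name}.png",o)
E
python3 - <<'E'
from h import *
crop(cv2.imread("pics/side0.png"),205,190,260,130,3,"cs")
crop(cv2.imread("pics/scene0.png"),210,225,230,110,3,"cc")
E
```

```text
(no output)
```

View pics/cs.png

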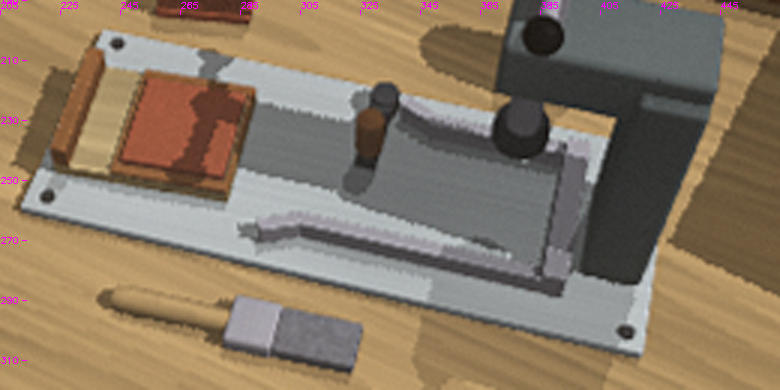

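View pics/cc.png

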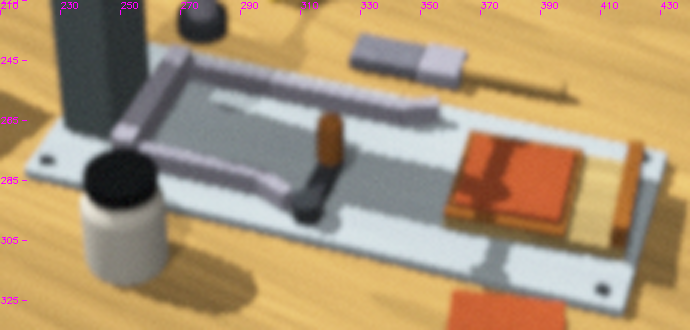

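```bash
cat >> h.py <<'E'
def bedT(v):
    c,s=np.cos(v[2]),np.sin(v[2]); return np.array([[c,-s,v[0]],[s,c,v[1]],[0,0,1]])
def w2b(v,P): P=np.atleast_2d(P); return np.c_[(P[:,:2]-v[:2])@bedT(v)[:2,:2],P[:,2]]
def b2w(v,P): P=np.atleast_2d(P); return np.c_[P[:,:2]@bedT(v)[:2,:2].T+v[:2],P[:,2]]
E
python3 - <<'E'
from h import *
from scipy.optimize import least_squares
B={"scene":([[-270,-100,12],[-270,100,12],[250,100,12]],[[431.7,275.7],[418.3,328.3],[219,282.3]]),
"side":([[-270,100,12],[-270,-100,12],[250,-100,12]],[[238.3,200.7],[212,258.3],[418.7,307]])}
def res(v,cs): return np.concatenate([(proj(c,b2w(v,np.array(B[c][0])/1e3))-B[c][1]).ravel() for c in cs])
for cs in(["scene"],["side"],["scene","side"]):
    r=least_squares(res,[.55,0,-1.5],args=(cs,),x_scale=[.01,.01,.01]); print(cs,r.x,r.fun.round(1))
v=r.x
def sc(l): return np.array(l)
# side crop pts (crop/3+offset)
f=lambda c,p:np.array(p)/3+((205,190) if c=="side" else (210,225))
for n,c,p,z in[("knobtop","side",(370,115),72),("knobtop","scene",(330,118),72),
 ("batten rear top +y","side",(97,50),50),("batten top rear -y","side",(54,162),50),("batten rear top","scene",(641,143),50),("batten rear top +y","scene",(625,243),50),
 ("front -y plate","side",(227,190),26),("front +y","side",(254,90),31),
 ("stop top corner","side",(540,276),42)]:
    print(n,c,(w2b(v,back(c,f(c,p),z/1e3))*1e3).round(1))
for c in("scene","side"):
  for n in("lock_knob","lock_bar","carrier"):
    pass
E
```

```text
['scene'] [ 0.5294879  -0.06646646 -1.35718051] [ 1.1 -0.1  0.3 -0.1 -1.4 -0.3]
['side'] [ 0.52686761 -0.07045459 -1.35961938] [ 0.2 -1.5 -1.   0.7  0.8  0.2]
['scene', 'side'] [ 0.52779015 -0.06858832 -1.35850577] [ 0.6 -0.6 -0.3 -0.8 -1.7 -1.1 -0.3 -1.8 -1.4  0.3  0.3 -0.6]
knobtop side [[ 0.6 22.9 72. ]]
knobtop scene [[-0.2 20.6 72. ]]
batten rear top +y side [[-247.3   46.    50. ]]
batten top rear -y side [[-241.1  -73.6   50. ]]
batten rear top scene [[-250.7  -56.7   50. ]]
batten rear top +y scene [[-260.7   68.    50. ]]
front -y plate side [[-102.3  -49.2   26. ]]
front +y side [[-108.2   52.7   31. ]]
stop top corner side [[161.1 -73.3  42. ]]
```

```bash
cat >> h.py <<'E'
V=np.array([0.5278,-0.0686,-1.3585])
def go(bx,by,z,jaw_deg,st=None):
    """bed pose (mm) with jaw axis at jaw_deg in bed frame (90 = along bed y) -> tool shift cm, rotvec deg"""
    s=st or get_state(); R0=rot(s["orientation"])
    p=b2w(V,np.array([[bx,by,z]])/1e3)[0]; a=V[2]+np.radians(jaw_deg)
    y=np.array([np.cos(a),np.sin(a),0])
    best=None
    for y in(y,-y):
        R1=R.from_matrix(np.c_[np.cross(y,[0,0,-1]),y,[0,0,-1]]); t=(R0.inv()*R1).as_rotvec(degrees=True)
        if best is None or np.linalg.norm(t)<np.linalg.norm(best): best=t
    return (R0.inv().apply(p-s["tcp_pos"])*100).round(2),best.round(1)
E
python3 - <<'E'
from h import *
print(go(0,22,150,0)); 
try: print(grip_point_offset)
except Exception as e: print(e)
E
```

```text
(array([-53.67, -44.15,   8.13]), array([  0. ,   0. , -32.8]))
0.0187
```

Request:
{"method": "send_rows", "body": {"series": [-53.67,-44.15,8.1,0,0,-32.8,1,-53.67,-44.15,8.1,0,0,-32.8,1,-53.67,-44.15,8.1,0,0,-32.8,1,-53.67,-44.15,8.1,0,0,-32.8,1,-53.67,-44.15,8.1,0,0,-32.8,1,-53.67,-44.15,8.1,0,0,-32.8,1,-53.67,-44.15,8.1,0,0,-32.8,1,-53.67,-44.15,8.1,0,0,-32.8,1,-53.67,-44.15,8.1,0,0,-32.8,1,-53.67,-44.15,8.1,0,0,-32.8,1]}}

```text
clock: 1.43
tcp_pos: [0.4033, 0.1896, 0.1849]
orientation: [0.001, -0.106, 0.994, 0.0]
wrist_force: [0.7, 1.0, -0.5]
finger_gap: 0.0851
```

```bash
python3 -c "
from h import *
print(go(0,22,150,0))"
```

```text
(array([ -8.91, -27.87,   3.49]), array([0. , 0.1, 0. ]))
```

Request:
{"method": "send_rows", "body": {"series": [-8.91,-27.87,3.5,0,0,0,1,-8.91,-27.87,3.5,0,0,0,1,-8.91,-27.87,3.5,0,0,0,1,-8.91,-27.87,3.5,0,0,0,1,-8.91,-27.87,3.5,0,0,0,1,-8.91,-27.87,3.5,0,0,0,1,-8.91,-27.87,3.5,0,0,0,1,-8.91,-27.87,3.5,0,0,0,1,-8.91,-27.87,3.5,0,0,0,1]}}

```text
clock: 2.18
tcp_pos: [0.5493, -0.0646, 0.1489]
orientation: [-0.0, -0.104, 0.995, 0.0]
wrist_force: [-0.4, 1.0, -0.2]
finger_gap: 0.085
```

```bash
python3 - <<'E'
from h import *
s=get_state(); i=camera_info("wrist"); print(i)
im=read_camera("wrist"); cv2.imwrite("pics/w1.png",im)
print(go(0,22,42,0,s))
for n in("lock_knob","carrier"): print(n,[(round(d["p"],2),d["box"]) for d in silhouettes("wrist",n)][:3])
E
```

```text
{'K': array([[371.64829954,   0.        , 317.05932824],
       [  0.        , 371.64829954, 241.73260976],
       [  0.        ,   0.        ,   1.        ]]), 'xyz': array([ 0.46862961, -0.08173733,  0.2924055 ]), 'attitude': array([0.1024477 , 0.62127808, 0.76655239, 0.12615645])}
(array([-1.000e-02,  6.000e-02,  1.069e+01]), array([ 0. , -0. , -0.2]))
lock_knob [(0.91, [298.5, 216.4, 35.3, 104.4]), (0.49, [0.0, 70.0, 611.0, 410.0])]
carrier [(0.85, [445.5, 139.6, 174.7, 141.9])]
```

View pics/w1.png

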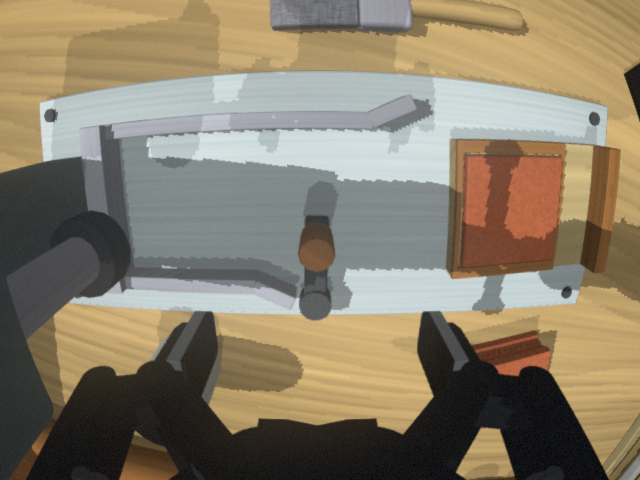

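```bash
cat >> h.py <<'E'
def backw(i,uv,z):
    K=i["K"]; d=(np.array(uv,float)-K[:2,2])/K[0,0]; r=np.linalg.norm(d)
    d=np.r_[d/r*np.sin(r),np.cos(r)]; d=rot(i["attitude"]).apply(d); p=i["xyz"]; return p+d*(z-p[2])/d[2]
E
python3 - <<'E'
from h import *
i=camera_info("wrist")
for n,uv,z in[("knob",(316,252),72),("boss",(315,303),33),("plate -270,-100",(607,107),12),("plate -270,+100",(577,304),12),("plate 250 -100",(40,100),12),
 ("stop -y",(82,128),42),("rail -y straight start inner? x-40",(374,130),34),
 ("carr front -y",(456,140),31),("front +y",(449,277),31),("batten rear -y",(620,150),50),("batten rear +y",(606,272),50),("tile",(466,154),36),("tile",(462,265),36)]:
    print(n,(w2b(V,backw(i,uv,z/1e3))*1e3).round(1))
E
```

```text
knob [[-2.2 20.3 72. ]]
boss [[-1.3 77.8 33. ]]
plate -270,-100 [[-271.2  -98.2   12. ]]
plate -270,+100 [[-274.5  102.2   12. ]]
plate 250 -100 [[ 247.7 -101.3   12. ]]
stop -y [[176.9 -68.   42. ]]
rail -y straight start inner? x-40 [[-42.2 -55.4  34. ]]
carr front -y [[-104.2  -51.2   31. ]]
front +y [[-109.4   57.3   31. ]]
batten rear -y [[-255.2  -60.    50. ]]
batten rear +y [[-265.6   49.7   50. ]]
tile [[-110.9  -41.7   36. ]]
tile [[-117.2   44.9   36. ]]
```

Wrist view: the knob is at (316, 248) between the fingers, the boss at (315, 303), and the carrier spans (449–621, 139–280), turned about 3°. The bar is closed and the carrier's rear sits at about bed x -260. Next I lower the gripper and cage the knob.

Request:
{"method": "send_rows", "body": {"series": [0.05,0.1,5,0,0,0,1,0.05,0.1,10.7,0,0,0,1,0.05,0.1,10.7,0,0,0,0.5,0.05,0.1,10.7,0,0,0,0.38,0.05,0.1,10.7,0,0,0,0.38,0.05,0.1,10.7,0,0,0,0.38,0.05,0.1,10.7,0,0,0,0.38]}}

```text
clock: 2.92
tcp_pos: [0.5498, -0.0613, 0.0453]
orientation: [0.002, -0.107, 0.994, -0.001]
wrist_force: [0.1, -0.1, 0.2]
finger_gap: 0.0326
```

```bash
sed -i 's/^V=.*/V=np.array([0.5266,-0.0678,-1.3585])/' h.py; python3 - <<'E'
from h import *
s=get_state(); print(w2b(V,s["tcp_pos"])*1e3,s["finger_gap"])
for d in [-.0]+list(np.linspace(.17,1.66,10)): print(round(d,2),*go(-58*np.sin(d),80-58*np.cos(d),42,-np.degrees(d),s))
E
```

```text
[[-1.49453874 24.06288385 45.28804041]] 0.032597337160110214
-0.0 [ 0.21 -0.15  0.33] [-0.1  0.2  0.1]
0.17 [0.12 0.83 0.33] [-0.1  0.2  9.8]
0.34 [-0.12  1.76  0.33] [-0.1  0.2 19.3]
0.5 [-0.51  2.64  0.33] [-0.1  0.3 28.8]
0.67 [-1.04  3.44  0.33] [-0.   0.3 38.3]
0.83 [-1.69  4.14  0.33] [-0.   0.3 47.8]
1.0 [-2.45  4.72  0.33] [ 0.   0.3 57.2]
1.16 [-3.3   5.17  0.33] [ 0.   0.3 66.7]
1.33 [-4.21  5.48  0.34] [ 0.1  0.3 76.2]
1.49 [-5.16  5.63  0.34] [ 0.1  0.3 85.7]
1.66 [-6.12  5.62  0.34] [ -0.3   0.1 -84.8]
```

```bash
python3 - <<'E'
from h import *
s=get_state()
for d in np.arange(1,11)*.12: print(round(d,2),*go(-58*np.sin(d),80-58*np.cos(d),44,-np.degrees(d),s))
E
```

```text
0.12 [0.16 0.55 0.13] [-0.1  0.2  7. ]
0.24 [0.04 1.23 0.13] [-0.1  0.2 13.8]
0.36 [-0.17  1.89  0.13] [-0.1  0.2 20.7]
0.48 [-0.45  2.53  0.13] [-0.1  0.3 27.6]
0.6 [-0.81  3.12  0.13] [-0.   0.3 34.5]
0.72 [-1.24  3.67  0.13] [-0.   0.3 41.3]
0.84 [-1.73  4.17  0.13] [-0.   0.3 48.2]
0.96 [-2.27  4.6   0.13] [ 0.   0.3 55.1]
1.08 [-2.87  4.96  0.13] [ 0.   0.3 62. ]
1.2 [-3.5   5.25  0.13] [ 0.   0.3 68.8]
```

Request:
{"method": "send_rows", "body": {"series": [0.16,0.55,0.1,0,0,7,0.38,0.04,1.23,0.1,0,0,13.8,0.38,-0.17,1.89,0.1,0,0,20.7,0.38,-0.45,2.53,0.1,0,0,27.6,0.38,-0.81,3.12,0.1,0,0,34.5,0.38,-1.24,3.67,0.1,0,0,41.3,0.38,-1.73,4.17,0.1,0,0,48.2,0.38,-2.27,4.6,0.1,0,0,55,0.38,-2.87,4.96,0.1,0,0,62,0.38,-3.5,5.25,0.1,0,0,69,0.38]}}

```text
clock: 3.75
tcp_pos: [0.5726, -0.0037, 0.0443]
orientation: [0.002, 0.479, 0.878, -0.001]
wrist_force: [-2.2, -4.2, 1.3]
finger_gap: 0.0325
```

```bash
python3 - <<'E'
from h import *
s=get_state(); print(w2b(V,s["tcp_pos"])*1e3,s["finger_gap"],s["wrist_force"])
for d in [1.2,1.32,1.44,1.56,1.68]: print(round(d,2),*go(-58*np.sin(d),80-58*np.cos(d),44,-np.degrees(d),s))
E
```

```text
[[-52.94547685  58.44569201  44.31607174]] 0.032475173982328756 [-2.15692704 -4.23864173  1.33205352]
1.2 [0.09 0.09 0.03] [ 0.1  0.3 -0.6]
1.32 [0.05 0.78 0.03] [0.1 0.3 6.3]
1.44 [-0.07  1.47  0.03] [ 0.1  0.2 13.1]
1.56 [-0.26  2.14  0.04] [ 0.1  0.2 20. ]
1.68 [-0.54  2.77  0.04] [ 0.1  0.2 26.9]
```

Request:
{"method": "send_rows", "body": {"series": [0.05,0.78,0,0,0,6.3,0.38,-0.07,1.47,0,0,0,13,0.38,-0.26,2.14,0,0,0,20,0.38,-0.54,2.77,0,0,0,27,0.38,-0.54,2.77,0,0,0,27,0.38,-0.5,2.4,0,0,0,27,0.6,-0.5,2.4,-4,0,0,27,0.6,-0.5,2.4,-8,0,0,27,0.6,-0.5,2.4,-11,0,0,27,0.6,-0.5,2.4,-11,0,0,27,0.6]}}

```text
clock: 4.58
tcp_pos: [0.5979, 0.0058, 0.1601]
orientation: [0.005, 0.667, 0.745, 0.004]
wrist_force: [0.7, 0.1, 0.3]
finger_gap: 0.0509
```

```bash
python3 - <<'E'
from h import *
s=get_state(); i=camera_info("wrist"); im=read_camera("wrist"); cv2.imwrite("pics/w2.png",im)
print(w2b(V,s["tcp_pos"])*1e3, s["joint_pos"])
for n in("lock_knob",): print(n,[(round(d["p"],2),d["box"]) for d in silhouettes("wrist",n)][:3])
print(go(-290,-3,150,90,s))
E
```

```text
[[-56.88440833  85.23026123 160.12246   ]] [-1.24698583e-01  3.74473021e-01 -4.24423021e-02  1.14031950e+00
  2.96751915e-04  1.33463861e+00]
lock_knob [(0.83, [292.8, 211.0, 41.8, 101.6])]
(array([ 22.31, -11.14,   0.8 ]), array([ 0.8,  0.2, -5.8]))
```

View pics/w2.png

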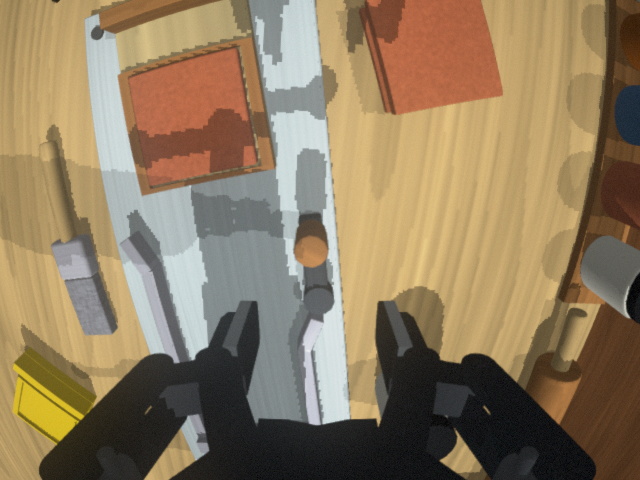

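The bar now lies along the bed's length, with the knob at (311, 250) and the boss at (318, 298). I'll check its angle and move behind the carrier.

Request:
{"method": "send_rows", "body": {"series": [22.3,-11.1,-1,0,0,-6,0.6,22.3,-11.1,-1,0,0,-6,0.6,22.3,-11.1,-1,0,0,-6,0.7,22.3,-11.1,-1,0,0,-6,0.7,22.3,-11.1,-1,0,0,-6,0.7,22.3,-11.1,-1,0,0,-6,0.7,22.3,-11.1,-1,0,0,-6,0.7,22.3,-11.1,-1,0,0,-6,0.7,22.3,-11.1,-1,0,0,-6,0.7]}}

```text
clock: 5.43
tcp_pos: [0.459, 0.2159, 0.161]
orientation: [-0.0, 0.627, 0.779, -0.0]
wrist_force: [0.1, -0.7, 0.1]
finger_gap: 0.0597
```

```bash
python3 - <<'E'
from h import *
s=get_state(); i=camera_info("wrist"); im=read_camera("wrist"); cv2.imwrite("pics/w3.png",im)
print(w2b(V,s["tcp_pos"])*1e3, s["joint_pos"][[0,5]])
print(go(-290,-1,18,90,s))
for c in ["lock_knob"]: print([(round(d["p"],2),d["box"]) for d in silhouettes("wrist",c)][:2])
E
```

```text
[[-291.56839396   -6.34401341  160.95119888]] [0.28145892 1.63755017]
(array([-0.15,  0.55, 14.29]), array([-0. ,  0. ,  0.1]))
[]
```

View pics/w3.png

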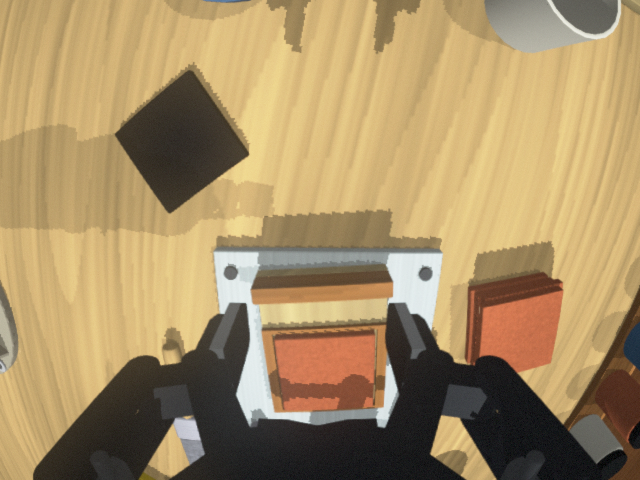

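```bash
python3 - <<'E'
from h import *
i=camera_info("wrist"); K=i
print(w2b(V,i["xyz"])*1e3)
for n,uv,z in[("rear top",(253,289),50),("rear top",(391,278),50),("rear bot",(258,271),12),("rear bot",(388,266),12),("plate",(216,251),12),("plate",(441,251),12),("tile",(274,335),36),("tile",(376,330),36)]: print(n,(w2b(V,backw(i,uv,z/1e3))*1e3).round(1))
import json
# knob in w2 picture: camera pose from TCP pose there
s=get_state(); Rt=rot(s["orientation"]); off=Rt.inv().apply(i["xyz"]-s["tcp_pos"]); Rc=Rt.inv()*rot(i["attitude"])
R2=rot(np.array([.005,.667,.745,.004])); q=(R2*Rc).as_quat()
j=dict(K=i["K"],xyz=np.array([.5979,.0058,.1601])+R2.apply(off),attitude=np.r_[q[3],q[:3]])
a=w2b(V,backw(j,(311,252),.072))[0]; b=w2b(V,backw(j,(318,299),.033))[0]; print(a*1e3,b*1e3,np.arctan2(-(a-b)[0],-(a-b)[1]))
E
```

```text
[[-373.19829497   -5.41490966  304.57406027]]
rear top [[-248.4  -54.8   50. ]]
rear top [[-257.5   50.7   50. ]]
rear bot [[-247.1  -56.6   12. ]]
rear bot [[-251.7   55.5   12. ]]
plate [[-265.4  -92.6   12. ]]
plate [[-265.2  102.4   12. ]]
tile [[-197.4  -42.6   36. ]]
tile [[-202.1   44.8   36. ]]
[-53.88904266  82.1104791   72.        ] [ 2.05173763 81.70575288 33.        ] 1.5780311053620655
```

Request:
{"method": "send_rows", "body": {"series": [0.3,0.6,5,0,0,0,0.7,0.3,0.6,9,0,0,0,0.7,0.3,0.6,12,0,0,0,0.7,0.3,0.6,14.1,0,0,0,0.7,0.3,0.6,14.1,0,0,0,0.7]}}

```text
clock: 5.95
tcp_pos: [0.4613, 0.2174, 0.0156]
orientation: [-0.003, 0.629, 0.777, -0.004]
wrist_force: [-0.8, -0.3, 0.2]
finger_gap: 0.0595
```

```bash
python3 - <<'E'
from h import *
s=get_state(); print(w2b(V,s["tcp_pos"])*1e3,s["wrist_force"])
print(go(-270,0,20,90,s),go(-190,0,20,90,s))
E
```

```text
[[-292.57464457   -3.74268041   15.58222649]] [-0.84227819 -0.34883035  0.21981948]
(array([-2.26,  0.38, -0.44]), array([-0.5,  0. , -0.1])) (array([-10.26,   0.39,  -0.44]), array([-0.5,  0. , -0.1]))
```

Request:
{"method": "send_rows", "body": {"series": [-0.6,0.2,-0.4,0,0,0,0.7,-1.2,0.3,-0.4,0,0,0,0.7,-1.8,0.3,-0.4,0,0,0,0.7,-2.4,0.3,-0.4,0,0,0,0.7,-3,0.3,-0.4,0,0,0,0.7,-3.7,0.3,-0.4,0,0,0,0.7,-4.4,0.3,-0.4,0,0,0,0.7,-5.2,0.3,-0.4,0,0,0,0.7,-6,0.3,-0.4,0,0,0,0.7,-6.8,0.3,-0.4,0,0,0,0.7]}}

```text
clock: 6.78
tcp_pos: [0.483, 0.1559, 0.0264]
orientation: [-0.001, 0.628, 0.779, 0.003]
wrist_force: [-1.4, 7.9, 4.5]
finger_gap: 0.0599
```

```bash
python3 - <<'E'
from h import *
s=get_state(); print(w2b(V,s["tcp_pos"])*1e3,s["wrist_force"],s["ft_torque"])
print(go(-140,0,20,90,s))
im=np.vstack([read_camera("side")[180:320,190:470],read_camera("scene")[210:350,190:470]])
cv2.imwrite("pics/p1.png",cv2.resize(im,None,fx=2,fy=2,interpolation=cv2.INTER_CUBIC))
E
```

```text
[[-227.89602148    4.55971213   26.42338964]] [-1.4317174   7.9334859   4.51292744] [ 1.57404751  0.29758194 -0.05731222]
(array([-8.79, -0.47,  0.6 ]), array([ 0.2, -0.3,  0.1]))
```

View pics/p1.png

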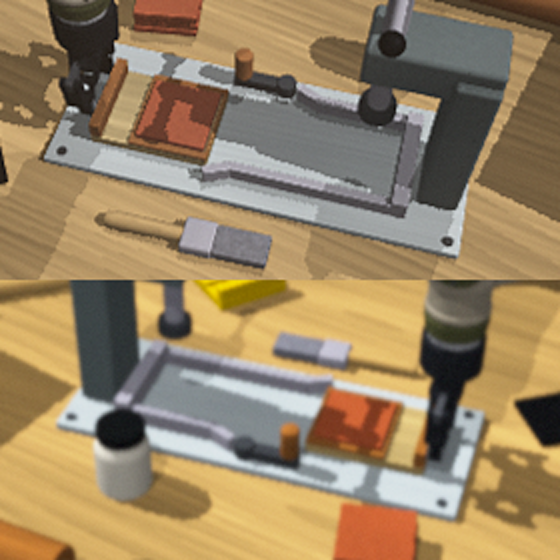

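The side picture shows the fingers square behind the batten, with the tile in its pocket. In the crop, the carrier's front corners are at about (213, 160) and (228, 90). I'll check lateral offset and yaw numerically.

```bash
python3 - <<'E'
from h import *
f=lambda c,p:np.array(p)/2+((190,180) if c=="side" else (190,210-140))
for n,c,p,z in[("front -y","side",(210,154),31),("front +y","side",(228,88),31),("batten rear-top +y","side",(119,61),50),("front+y","scene",(308,448-0),31),("front -y","scene",(331,388),31)]:
    q=f(c,p); print(n,c,(w2b(V,back(c,q,z/1e3))*1e3).round(1))
i=camera_info("wrist"); s=get_state(); im=read_camera("wrist"); cv2.imwrite("pics/w4.png",im)
print(s["wrist_force"],w2b(V,s["tcp_pos"])*1e3)
m=silhouettes("wrist","tile"); print([(round(d["p"],2),d["box"]) for d in m][:3])
E
```

```text
front -y side [[-63.  -52.5  31. ]]
front +y side [[-67.7  50.7  31. ]]
batten rear-top +y side [[-211.6   43.1   50. ]]
front+y scene [[-75.6  64.5  31. ]]
front -y scene [[-71.8 -56.3  31. ]]
[0.8592104  2.251877   1.29791807] [[-226.19740835    4.44204929   26.07068969]]
[(0.82, [0.0, 0.0, 172.8, 157.9]), (0.62, [250.9, 424.6, 133.2, 5.4])]
```

View pics/w4.png

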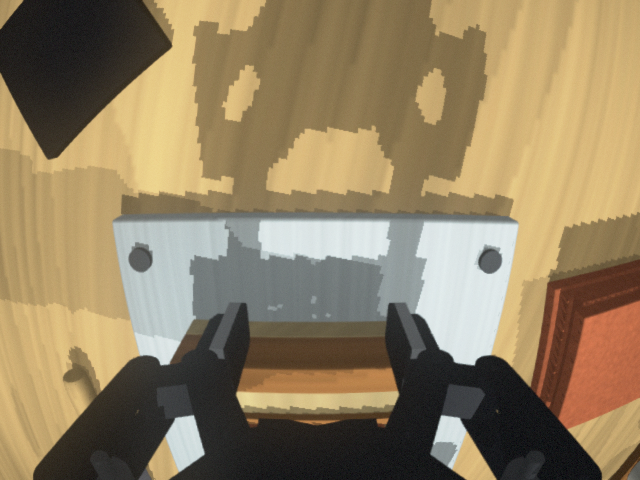

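Wrist view: both fingers are flat on the batten's rear face near (235, 330) and (405, 330). I keep pushing.

Request:
{"method": "send_rows", "body": {"series": [-0.7,0,0.3,0,0,0,0.7,-1.5,0,0.3,0,0,0,0.7,-2.3,-0.1,0.3,0,0,0,0.7,-3.1,-0.2,0.3,0,0,0,0.7,-3.9,-0.2,0.3,0,0,0,0.7,-4.7,-0.3,0.3,0,0,0,0.7,-5.5,-0.3,0.3,0,0,0,0.7,-6.3,-0.3,0.3,0,0,0,0.7,-7.1,-0.3,0.3,0,0,0,0.7,-8,-0.3,0.3,0,0,0,0.7]}}

```text
clock: 7.82
tcp_pos: [0.4985, 0.0785, 0.023]
orientation: [0.0, 0.627, 0.779, 0.004]
wrist_force: [4.4, 11.8, 3.3]
finger_gap: 0.0598
```

```bash
python3 - <<'E'
from h import *
s=get_state(); print(w2b(V,s["tcp_pos"])*1e3,s["wrist_force"],s["ft_torque"])
print(go(-60,0,20,90,s))
E
```

```text
[[-148.91678205    3.30622891   23.00362232]] [ 4.35344347 11.75314295  3.28677619] [ 2.26211601 -0.8469555   0.47490707]
(array([-8.89, -0.37,  0.25]), array([ 0.4, -0.3,  0.2]))
```

Request:
{"method": "send_rows", "body": {"series": [-0.8,0.1,0,0,0,0,0.7,-1.6,0.1,0,0,0,0,0.7,-2.4,0.1,0,0,0,0,0.7,-3.2,0.1,0,0,0,0,0.7,-4,0.1,0,0,0,0,0.7]}}

```text
clock: 8.23
tcp_pos: [0.5088, 0.0394, 0.023]
orientation: [0.001, 0.627, 0.779, 0.005]
wrist_force: [5.9, 13.3, 1.9]
finger_gap: 0.0599
```

```bash
python3 - <<'E'
from h import *
s=get_state(); print(w2b(V,s["tcp_pos"])*1e3,s["wrist_force"],s["ft_torque"])
im=np.vstack([read_camera("side")[180:320,190:470],read_camera("scene")[210:350,190:470]])
cv2.imwrite("pics/p2.png",cv2.resize(im,None,fx=2,fy=2,interpolation=cv2.INTER_CUBIC))
E
```

```text
[[-108.57168856    5.21258832   23.04221155]] [ 5.93668842 13.3123145   1.93109828] [ 2.43369708 -1.11510875  0.2779715 ]
```

View pics/p2.png

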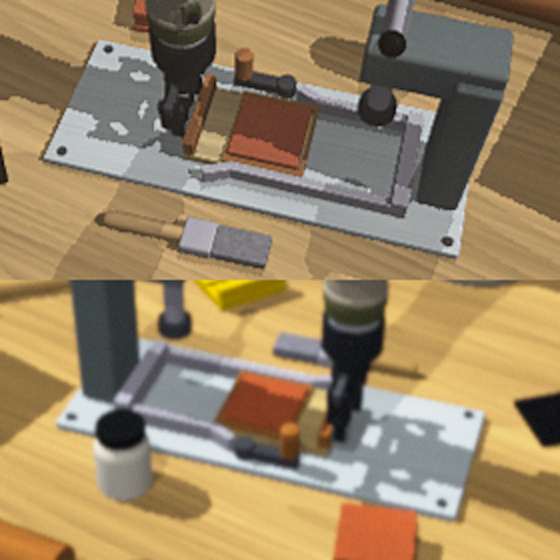

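The carrier is square in the channel, its front between the straight rails, with the tile in the pocket (side crop 230–315, 93–172). Force is 13 N, so I continue.

Request:
{"method": "send_rows", "body": {"series": [-0.8,0,0,0,0,0,0.7,-1.6,0,0,0,0,0,0.7,-2.4,-0.1,0,0,0,0,0.7,-3.2,-0.1,0,0,0,0,0.7,-4,-0.1,0,0,0,0,0.7,-4.8,-0.1,0,0,0,0,0.7]}}

```text
clock: 8.83
tcp_pos: [0.5163, -0.0081, 0.0224]
orientation: [-0.0, 0.627, 0.779, 0.003]
wrist_force: [5.0, 11.6, 3.1]
finger_gap: 0.0599
```

```bash
python3 - <<'E'
from h import *
s=get_state(); print(w2b(V,s["tcp_pos"])*1e3,s["wrist_force"],s["ft_torque"],go(-5,0,20,90,s))
E
```

```text
[[-60.50470238   2.50744339  22.43930179]] [ 5.02043612 11.5655591   3.10772967] [ 2.19218911 -0.85807291 -0.10346003] (array([-5.55, -0.27,  0.22]), array([ 0.3, -0.3,  0.2]))
```

Request:
{"method": "send_rows", "body": {"series": [-0.8,0,0,0,0,0,0.7,-1.6,0,0,0,0,0,0.7,-2.3,0,0,0,0,0,0.7,-3,0,0,0,0,0,0.7,-3.6,0,0,0,0,0,0.7,-4.2,0,0,0,0,0,0.7,-4.6,0,0,0,0,0,0.7,-5,0,0,0,0,0,0.7]}}

```text
clock: 9.5
tcp_pos: [0.5265, -0.0566, 0.0224]
orientation: [-0.001, 0.627, 0.779, 0.003]
wrist_force: [3.5, 13.1, 5.6]
finger_gap: 0.0595
```

```bash
python3 - <<'E'
from h import *
s=get_state(); print(w2b(V,s["tcp_pos"])*1e3,s["wrist_force"],s["ft_torque"])
E
```

```text
[[-10.948937     2.29608169  22.41376378]] [ 3.46625498 13.07465547  5.61007736] [ 2.37001353 -0.68090232 -0.11222143]
```

Still sliding at 13 N. I'll make small steps and watch for the stop.

Request:
{"method": "send_rows", "body": {"series": [-0.3,0,0,0,0,0,0.7,-0.6,0,0,0,0,0,0.7,-0.6,0,0,0,0,0,0.7]}}

```text
clock: 9.75
tcp_pos: [0.5277, -0.0631, 0.0223]
orientation: [-0.0, 0.627, 0.779, 0.003]
wrist_force: [2.9, 8.5, 1.9]
finger_gap: 0.0598
```

Request:
{"method": "send_rows", "body": {"series": [-0.2,0,0,0,0,0,0.7,-0.4,0,0,0,0,0,0.7,-0.4,0,0,0,0,0,0.7]}}

```text
clock: 10.0
tcp_pos: [0.5283, -0.0667, 0.0222]
orientation: [-0.0, 0.627, 0.779, 0.003]
wrist_force: [3.9, 9.9, 4.9]
finger_gap: 0.0595
```

Request:
{"method": "send_rows", "body": {"series": [-0.2,0,0,0,0,0,0.7,-0.4,0,0,0,0,0,0.7,-0.4,0,0,0,0,0,0.7]}}

```text
clock: 10.25
tcp_pos: [0.529, -0.0696, 0.0223]
orientation: [-0.001, 0.627, 0.779, 0.003]
wrist_force: [4.7, 14.0, 4.3]
finger_gap: 0.0598
```

Request:
{"method": "send_rows", "body": {"series": [-0.2,0,0,0,0,0,0.7,-0.2,0,0,0,0,0,0.7]}}

```text
clock: 10.42
tcp_pos: [0.5289, -0.0696, 0.0223]
orientation: [-0.003, 0.627, 0.779, 0.005]
wrist_force: [3.3, 20.4, 8.5]
finger_gap: 0.0598
```

```bash
python3 - <<'E'
from h import *
s=get_state(); print(w2b(V,s["tcp_pos"])*1e3,s["wrist_force"],s["ft_torque"])
E
```

```text
[[ 2.28589552  1.9037647  22.29493591]] [ 3.28903207 20.40778968  8.45112843] [ 3.73697568 -0.40966301 -0.31349113]
```

Request:
{"method": "send_rows", "body": {"series": [-0.2,0,0,0,0,0,0.7,-0.3,0,0,0,0,0,0.7,-0.3,0,0,0,0,0,0.7]}}

```text
clock: 10.67
tcp_pos: [0.5289, -0.0696, 0.0223]
orientation: [-0.005, 0.626, 0.78, 0.007]
wrist_force: [2.2, 30.2, 10.9]
finger_gap: 0.06
```

```bash
python3 - <<'E'
from h import *
s=get_state(); print(w2b(V,s["tcp_pos"])*1e3,s["wrist_force"])
E
```

```text
[[ 2.25752019  1.83524735 22.32352853]] [ 2.23288746 30.24854642 10.85636295]
```

It's home: motion stopped at the expected position while force rose to 30 N. Now I back off, rise and look.

Request:
{"method": "send_rows", "body": {"series": [2,0,0,0,0,0,0.7,5,0,0,0,0,0,0.7,6,0,-3,0,0,0,0.7,6,0,-7,0,0,0,0.7,6,0,-10,0,0,0,0.7,6,0,-13,0,0,0,0.7,6,0,-13,0,0,0,0.7]}}

```text
clock: 11.25
tcp_pos: [0.5195, -0.0199, 0.1577]
orientation: [0.004, 0.628, 0.778, 0.002]
wrist_force: [0.3, -0.0, 0.5]
finger_gap: 0.0598
```

```bash
python3 - <<'E'
from h import *
s=get_state(); i=camera_info("wrist"); print(w2b(V,s["tcp_pos"])*1e3,s["joint_pos"].round(2)); cv2.imwrite("pics/w5.png",read_camera("wrist"))
t=1.58; print(go(-58*np.sin(t),80-58*np.cos(t),150,-np.degrees(t),s))
for c in["side","scene"]: cv2.imwrite(f"pics/{c}5.png",read_camera(c))
E
```

```text
[[-48.29149988   3.10438567 157.66713735]] [-0.19  0.23 -0.24  1.08 -0.    1.17]
(array([0.97, 7.74, 0.82]), array([0.5, 0.3, 0.6]))
```

View pics/w5.png

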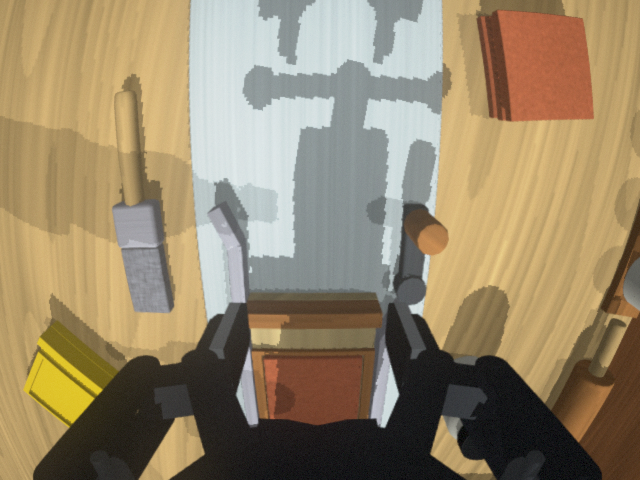

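```bash
python3 - <<'E'
from h import *
i=camera_info("wrist")
for n,uv,z in[("knob",(433,239),72),("boss",(411,292),33),("rear bottom",(249,296),12),("rear bottom",(380,296),12),("rear top",(249,313),50),("rear top",(383,313),50)]: print(n,(w2b(V,backw(i,uv,z/1e3))*1e3).round(1))
s=get_state(); print(go(-57,82,150,90,s),go(-57,82,44,90,s))
E
```

```text
knob [[-58.4  75.6  72. ]]
boss [[-0.7 75.4 33. ]]
rear bottom [[ 13.3 -58.8  12. ]]
rear bottom [[13.2 54.1 12. ]]
rear top [[  8.4 -52.   50. ]]
rear top [[ 8.4 50.2 50. ]]
(array([0.74, 8.22, 0.14]), array([-0.,  0.,  0.])) (array([ 0.74,  8.22, 10.74]), array([-0.,  0.,  0.]))
```

Wrist view: the batten is square across (249–383, 295–325), its rear face at about bed x 10.8. The tile is in its pocket, and the knob at (433, 239) is still open. Next I cage the knob again.

Request:
{"method": "send_rows", "body": {"series": [0.7,4,0,0,0,0,0.8,0.7,7.9,0,0,0,0,0.8,0.7,7.9,0,0,0,0,0.8,0.7,7.9,4,0,0,0,0.8,0.7,7.9,8,0,0,0,0.8,0.7,7.9,10.7,0,0,0,0.8,0.7,7.9,10.7,0,0,0,0.5,0.7,7.9,10.7,0,0,0,0.38,0.7,7.9,10.7,0,0,0,0.38,0.7,7.9,10.7,0,0,0,0.38]}}

```text
clock: 12.23
tcp_pos: [0.5937, 0.0039, 0.0467]
orientation: [0.001, 0.628, 0.778, 0.001]
wrist_force: [0.6, -0.6, 0.3]
finger_gap: 0.0327
```

```bash
python3 - <<'E'
from h import *
s=get_state(); print(w2b(V,s["tcp_pos"])*1e3,s["finger_gap"],s["wrist_force"])
for d in 1.58-np.arange(1,11)*.12: print(round(d,2),*go(-58*np.sin(d),80-58*np.cos(d),46,-np.degrees(d),s))
E
```

```text
[[-56.00527444  80.66989567  46.7034001 ]] 0.03266128758969275 [ 0.56122262 -0.60032064  0.33528702]
1.46 [ 0.16 -0.71  0.07] [ 0.2  0.1 -6.3]
1.34 [ 0.05 -1.39  0.07] [  0.2   0.1 -13.2]
1.22 [-0.15 -2.06  0.06] [  0.2   0.1 -20.1]
1.1 [-0.43 -2.7   0.06] [  0.2   0.1 -27. ]
0.98 [-0.78 -3.3   0.06] [  0.2   0.1 -33.8]
0.86 [-1.2  -3.85  0.06] [  0.1   0.1 -40.7]
0.74 [-1.69 -4.35  0.06] [  0.1   0.1 -47.6]
0.62 [-2.23 -4.79  0.06] [  0.1   0.1 -54.5]
0.5 [-2.82 -5.16  0.06] [  0.1   0.2 -61.3]
0.38 [-3.45 -5.45  0.06] [  0.1   0.2 -68.2]
```

Request:
{"method": "send_rows", "body": {"series": [0.16,-0.71,0,0,0,-6.3,0.38,0.05,-1.39,0,0,0,-13,0.38,-0.15,-2.06,-0.2,0,0,-20,0.38,-0.43,-2.7,-0.4,0,0,-27,0.38,-0.78,-3.3,-0.6,0,0,-34,0.38,-1.2,-3.85,-0.8,0,0,-41,0.38,-1.69,-4.35,-0.8,0,0,-47.6,0.38,-2.23,-4.79,-0.8,0,0,-54.5,0.38,-2.82,-5.16,-0.8,0,0,-61,0.38,-3.45,-5.45,-0.8,0,0,-68,0.38]}}

```text
clock: 13.07
tcp_pos: [0.5476, -0.04, 0.0554]
orientation: [0.002, 0.082, 0.997, 0.001]
wrist_force: [-0.1, 5.7, 2.9]
finger_gap: 0.0319
```

```bash
python3 - <<'E'
from h import *
s=get_state(); print(w2b(V,s["tcp_pos"])*1e3,s["finger_gap"],s["wrist_force"])
for d in [.26,.14,.04,-.04,-.1]: print(round(d,2),*go(-58*np.sin(d),80-58*np.cos(d),55,-np.degrees(d),s))
E
```

```text
[[-22.73562047  26.41122637  55.39412294]] 0.03188332110315993 [-0.07684988  5.7305774   2.88743597]
0.26 [-0.06 -0.82  0.04] [ 0.2  0.3 -6.7]
0.14 [-0.18 -1.5   0.04] [  0.1   0.3 -13.6]
0.04 [-0.34 -2.06  0.03] [  0.1   0.3 -19.3]
-0.04 [-0.52 -2.49  0.03] [  0.1   0.3 -23.9]
-0.1 [-0.67 -2.8   0.03] [  0.1   0.3 -27.3]
```

Request:
{"method": "send_rows", "body": {"series": [-0.06,-0.82,0,0,0,-6.7,0.38,-0.18,-1.5,0,0,0,-13.5,0.38,-0.3,-2.0,0,0,0,-19.5,0.38,-0.3,-2.3,0,0,0,-19.5,0.38,-0.3,-2.3,0,0,0,-19.5,0.38]}}

```text
clock: 13.48
tcp_pos: [0.5461, -0.0644, 0.0546]
orientation: [0.001, -0.083, 0.997, -0.0]
wrist_force: [-0.9, 2.8, 1.0]
finger_gap: 0.0327
```

```bash
python3 - <<'E'
from h import *
s=get_state(); print(w2b(V,s["tcp_pos"])*1e3,s["finger_gap"],s["wrist_force"])
E
```

```text
[[ 0.76958015 19.79790034 54.61011266]] 0.0327407589488564 [-0.93770377  2.84291763  1.02969814]
```

Knob nearly closed. I push on in small steps to its end stop.

Request:
{"method": "send_rows", "body": {"series": [0,-0.2,0,0,0,0,0.38,0,-0.4,0,0,0,0,0.38,0,-0.4,0,0,0,0,0.38]}}

```text
clock: 13.73
tcp_pos: [0.5463, -0.0682, 0.0531]
orientation: [0.0, -0.084, 0.996, -0.0]
wrist_force: [-1.2, 3.3, 2.4]
finger_gap: 0.0325
```

Request:
{"method": "send_rows", "body": {"series": [0,-0.2,0,0,0,0,0.38,0,-0.3,0,0,0,0,0.38,0,-0.3,0,0,0,0,0.38]}}

```text
clock: 13.98
tcp_pos: [0.5463, -0.0693, 0.0528]
orientation: [0.0, -0.085, 0.996, 0.002]
wrist_force: [-1.2, 9.3, 6.0]
finger_gap: 0.0328
```

Request:
{"method": "send_rows", "body": {"series": [0,-0.2,0,0,0,0,0.38,0,-0.3,0,0,0,0,0.38,0,-0.3,0,0,0,0,0.38]}}

```text
clock: 14.23
tcp_pos: [0.5463, -0.0696, 0.0527]
orientation: [0.0, -0.086, 0.996, 0.005]
wrist_force: [-3.0, 17.4, 9.0]
finger_gap: 0.0324
```

Request:
{"method": "send_rows", "body": {"series": [0,0.9,0,0,0,0,0.38,0,0.9,0,0,0,0,0.5,0,0.9,-3,0,0,0,0.6,0,0.9,-7,0,0,0,0.7,2,4,-10,0,0,0,0.8,2,4,-10,0,0,0,1,2,4,-10,0,0,0,1]}}

```text
clock: 14.82
tcp_pos: [0.5212, -0.0382, 0.1548]
orientation: [0.002, -0.085, 0.996, -0.001]
wrist_force: [-0.1, -0.5, -0.0]
finger_gap: 0.0857
```

```bash
python3 - <<'E'
from h import *
s=get_state(); i=camera_info("wrist"); print(w2b(V,s["tcp_pos"])*1e3,s["wrist_force"])
w=read_camera("wrist"); a=read_camera("side")[180:320,180:470]; b=read_camera("scene")[225:365,190:480]
ab=np.hstack([cv2.resize(a,(400,193)),cv2.resize(b,(400,193))])
cv2.imwrite("pics/f.png",np.vstack([cv2.resize(w[150:420,100:540],(660,405))[:, :],np.zeros((193,660,3),np.uint8)]) if 0 else np.vstack([cv2.resize(w[130:420,90:570],(660,399)),cv2.resize(ab,(660,159))]))
cv2.imwrite("pics/w6.png",w)
import pickle; pickle.dump(i,open("i6.pkl","wb"))
E
```

```text
[[-30.08944681   0.93745575 154.83792856]] [-0.05175298 -0.52825977 -0.04559065]
```

View pics/f.png

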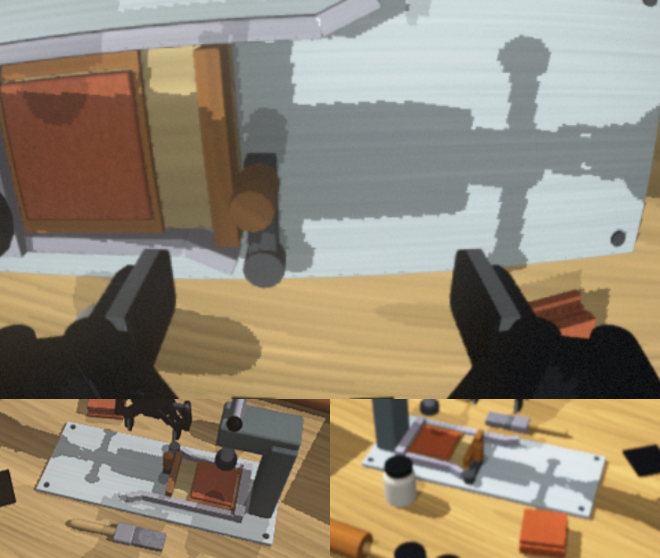

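Final view: the bar lies across behind the batten, with the knob at crop (254, 207) and the boss at (265, 267). The tile is in its pocket, and the bystanders look unmoved. One numeric check of the angle:

```bash
python3 - <<'E'
from h import *; import pickle
i=pickle.load(open("i6.pkl","rb")); f=lambda p:np.array(p)*480/660+(90,130)
g=lambda p,z:w2b(V,backw(i,f(p),z/1e3))[0]*1e3
a,b=g((254,210),72),g((265,267),33); print(a,b,np.arctan2(-(a-b)[0],-(a-b)[1]))
e=[g((247,155),30),g((277,155),30)]; print("bar end",e)
print("batten rear top",g((232,45),50),g((240,245),50))
E
```

```text
[-0.22644781 23.42604858 72.        ] [ 2.41096596 80.19431746 33.        ] 0.04642591151647826
bar end [array([ 7.16365252,  9.09693433, 30.        ]), array([-9.6503177 ,  9.79419599, 30.        ])]
batten rear top [  7.19061148 -54.80636357  50.        ] [12.90154321 55.05635299 50.        ]
```

```bash
python3 -c "
from workcell import *
print(hand_in())"
```

```text
the job is handed in; nothing more can be done
None
```

The job is done and handed in at about 15 s on the robot's clock. I swung the lock bar out to about 1.58 rad and pushed the carrier in square with both fingers. I then swung the bar back behind it and withdrew clear.

**Carrier home:** it stopped moving while the push force rose from 14 to 30 N. A picture taken after backing off put the batten's rear face at about bed x 11 mm, against a nominal 10.5.

**Bar closed:** pushing the knob, the force rose to 17 N with almost no further movement. The last picture shows the bar behind the batten, with a measured angle of 0.05 rad or less. That is within picture error, so I take it to be at its end stop.

**Tile and bystanders:** the tile is in its pocket. The bystanders visible in the final pictures appear undisturbed, but those are crops that leave out the mug, the bowl and the mallet.

**Disagreement:** the last picture hinted at about 3° of carrier turn, while the earlier one showed it square. The rails allow only about 1°, so I put this down to error in reading the picture.

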